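Show the target post to the inspection camera in a hand-held sprung mirror

TASK

On the inspection stand, turn the handwheel clockwise by its black grip bar, regrasping as needed, until its white pointer stands at the red tick, and let go of it; this brings the green target post on its arm into position. Then grip the yellow peg of the mirror and swing the mirror until the camera's red aiming line, reflected by the mirror, runs onto the middle of the green post, which is when the camera sees the post. The mirror springs back if released, so finish still gripping the peg and holding it steady there; do not disturb the other things on the bench.

Things in the scene. Friction and masses are not known exactly. Their poses are not given: they have to be found in the camera images.
- rig: The inspection stand: aluminium deck 12 mm thick, fixed to the bench, about 220 mm (x) by 335 mm (y). Origin on the bench below the mirror's vertical pivot; at yaw 0 its x points away from the robot, y left, z up (it stands turned by up to 0.18 rad). Bearings below are counter-clockwise from the rig's x. The handwheel's axis is at (0.035, -0.165) in this frame.
- camera_lens (a point): Middle of the black camera's lens front, 94 mm from the mirror pivot at a bearing of +0.35 rad, 48 mm above the bench; it looks at the pivot, and its red aiming line runs along the deck to the mirror. The camera's top is at z = 0.064.
- mirror_axis (a point): Point on the mirror's vertical pivot axis, 48 mm above the bench; the black-framed mirror is 62 mm wide, top at z = 0.074.
- wheel_body (a joint): Handwheel angle in rad, 0 to 4.8, grows clockwise seen from above, stops at both ends; friction (about 0.06 N m) keeps it where it is left. It starts between 0.1 and 0.5; the red tick lies clockwise of the pointer, at a wheel angle of 2.3 to 3.9.
- wheel_grip (a point): On the handwheel's vertical axis, 76 mm above the bench, in the grip bar: black upright bar, 56 mm long, 14 mm thick, from z = 0.046 (top of the steel disc, 84 mm across) to z = 0.092. The bar runs along this point's x axis; the target arm is on the +x side, the white pointer on the -x side.
- wheel_pointer (a point): Tip of the white pointer on the handwheel's disc, 40 mm from its axis, in line with the grip bar, opposite to the target arm.
- tick_mark (a point): Where the pointer must stand: 40 mm from the handwheel's axis, at the bearing of the fixed red tick: a narrow red tip on the middle of a red clamp block 16 mm wide, 45 to 60 mm out on the pedestal, top at z = 0.033 (the arm can hide it partly at the start). The pointer tip coincides with this point when the setting is exact.
- target_post (a point): Top centre of the green target post, 28 mm diameter, z = 0.014 to 0.046, with a white band; carried on the handwheel's arm 75 mm from the wheel's axis, it turns with the wheel.
- mirror_body (a joint): Mirror angle in rad, 0 (sprung rest, against a stop) to 1.05; grows clockwise seen from above. A spring drives it back to 0 (about 1.3 to 3 N at the peg). At value q the mirror's face normal bears 0.05 - q in the rig frame.
- mirror_peg (a point): Grip height on the yellow upright peg, 12 mm diameter, that swings the mirror: on the peg's axis, 110 mm above the bench, 75 mm from the pivot, behind the mirror (opposite to its face). The peg is bare from z = 0.066 to its top at z = 0.128; the steel lever that carries it is below.
- red_line (a point): A point on the reflected red line on the deck, 110 mm from the mirror pivot; its x axis points along the line, away from the pivot. Bearing of the line in the rig frame -0.25 - 2 x mirror angle: it turns twice as far as the mirror, the same way. The line must run through the green post's axis.
- glue_bottle: Bystander: small white glue bottle with red cap, 27 mm wide, 66 mm tall; leave it alone. Origin at the centre of its underside.
- spray_bottle: Bystander: light blue spray bottle, 37 mm wide, 128 mm tall; leave it alone. Origin at the centre of its underside.
- yellow_mug: Bystander: yellow mug, 100 mm tall; leave it alone. Origin at the centre of its underside.
- blue_case: Bystander: blue spectacle case, 150x75x28 mm; leave it alone. Origin at the centre of its underside.
- eye_loupe: Bystander: black eye loupe, 37 mm wide, 34 mm tall; leave it alone. Origin at the centre of its underside.
- green_pliers: Bystander: pliers with green grips, lying flat; leave it alone. Origin at the centre of its underside.
- precision_driver_3: Bystander: small screwdriver lying flat; leave it alone. Origin at the centre of its underside.

How it is judged (in metres and radians):
On the way, in this order (a step that is already met when the one before it is completed fails the run):
1. the handwheel's pointer stands at the red tick, the wheel at rest and let go (distance between wheel_pointer and tick_mark below 0.0045 m and contact force between the fingers and wheel_body below 0.1 N and velocity of joint wheel_body between -0.05 and 0.05 rad/s), for 0.2 s.
2. the reflected red line runs onto the green post while the fingers hold the mirror (y of target_post in the frame of red_line between -0.013 and 0.013 m and x of target_post in the frame of red_line above -0.06 m and contact force between the fingers and mirror_body above 0.5 N), for 0.3 s.
At the end, for the whole second after the job is handed in: The handwheel's pointer is within 4.5 mm of the red tick's mark (about 6 degrees), the reflected red line passes within 13 mm of the green post's axis, the mirror is still (under 0.05 rad/s), and the fingers are holding it (more than 0.5 N between fingers and mirror) (all of step 2 and distance between wheel_pointer and tick_mark below 0.0045 m and velocity of joint mirror_body between -0.05 and 0.05 rad/s); the arm keeps its last pose, push and grip.
It fails at once if a bystander is moved by more than 20 mm (distance of any of glue_bottle, spray_bottle, yellow_mug, blue_case, eye_loupe, green_pliers, precision_driver_3 from where it was at the start of the episode above 0.02 m).
It also fails if it takes over 61 s, if anything falls off the work surface, if the arm or the gripper's body presses on something with over 40 N, if the wrist force passes 120 N, or if a joint passes its speed limit or range.

ROBOT

A 6-joint arm with a two-finger parallel gripper is mounted at the origin on a cart in front of the work surface, level with it; the furniture and walls round the work are solid. World frame = base frame: x ahead of the robot, y to its left, z up, the work surface at z = 0. Lengths are in mm, angles in rad, forces in N, time in s.
With the tool pointing down it reaches from about 300 to 775 mm from the base axis. Payload 14.6 kg.
Tool frame: the origin (TCP) lies on the mounting face of the last link; the fingertips stand 199 mm ahead of it and the grasp point (between the pads) lies 180 mm ahead of it; z points along the fingers, y is the line along which they close (so a half turn about z gives the same grasp; the last joint's range is limited). The gripper opens to 94 mm and grips with 3 to 60 N. Pads are 16 mm wide; open, the fingers measure 119 mm over their backs; the gripper's body (75 mm by 177 mm) begins 78 mm behind the grasp point.
Start: joints at [1.221, 0.3, 1.521, -0, 1.321, -0.067], TCP at [153.473, 528.145, 404.646] pointing down, gripper open.
Joint ranges: [-3.03, 3.03], [-0.79, 2.21], [0.23, 2.52], [-1.04, 4.18], [0, 3.07], [-2.55, 2.55]. Speed limits (rad/s): [2.22, 2.22, 2.57, 3.14, 3.14, 3.14].

INTERFACE

Orientations are given as [roll, pitch, yaw] about the fixed x, y, z axes, in that order (R = Rz(yaw) Ry(pitch) Rx(roll)).
In Python, from cell import manip gives the robot as it stands. The module is installed in compiled form; this text tells all that it offers.
- The arm moves only by the shell command python3 -m creep 'ROWS' [FORCE]. ROWS is a JSON object of lists of equal length, an entry for each row: "slide": the shift along the world's x, y, z in cm, a list of three; "turn": the turn about the world's z in rad; "claw": the opening, from 0 (shut) to 1 (fully open). A call has 1 to 8 rows; each row shifts and turns the commanded pose from where the row before left it; what a row does not reach is not made up. A row lasts 1/8 s, in which the tool goes at most 62.5 mm and 10.7 degrees, less where a joint would pass 70% of its speed; a pose out of reach is approached as far as the arm can. A call with a gripper value outside its range is refused whole. The fingers move at their own pace and stop on an object; FORCE is the grip in N (left out, the last holds). Time passes only in rows, so rows that do not move let the fingers close. It gives the time, the measured TCP pose, the force, the opening and the grip force at its end, in the units of the state.
- manip.read_state(): the state, without advancing time (a new reading comes with each control period).
- manip.camera(name): name is "scene" or "side" or "wrist"; returns (picture, depth): 480x640x3 uint8, red, green, blue; 480x640 float32, mm along the optical axis (not along the pixel's ray), 0 where there is no reading.
- manip.calibration(name): a dict with "intrinsics" (3x3 intrinsics, pixels), "pose" (4x4, takes a point from camera to world coordinates). Camera axes: x right, y up, looking along -z (the intrinsics and any distortion apply to the point x, -y, -z); pixel columns grow to the right and rows downward; lengths in mm; the calibration is good to about 2 mm. A picture is of the moment at which its call begins: read the wrist's pose just before it. calibration takes no time and is no camera call; for the wrist camera it gives the pose at the moment of the call.
- manip.sign_off(): hands the job in; it is judged then, once.
Trained networks look in the newest picture that a camera, given by its name, has taken for a name from the list of things; names that differ only in an ending like _2 or _b are one class to them, and where a whole thing is asked for, a point or a joint stands for the part that bears it (a point fixed in the world has none). Each returns a list of dicts, best first, with "score" (0 to 1); they miss things now and then, are a little off and sometimes report something else, mostly with a low value. They report only what shows in the picture. A call takes as long as a camera call.
- manip.cut_out(query, camera): "mask" (480x640 bool, what is visible of it) and "position" ([column, row] in pixels, amid what is visible of it).
The state is a dict: "clock": time; "joints": joint angles; "qd": joint speeds; "effort": joint torques, N m; "eef_pos": TCP position; "eef_rot": TCP orientation; "wrist_force": force on the tool from outside, world axes, zero at the start; "moment": the same for the moment, N m; "finger_gap": finger opening in mm; "finger_force": force on a finger pad.
Only numpy, scipy, OpenCV 4.12 (cv2) and the standard library are available. Lean on these libraries where they do the work, as an engineer would, in place of code of your own. Each camera call takes 0.05 s, during which the arm holds its last target. There are 200 camera calls.

## Working session

There is one attempt and no reset: what is moved stays moved. The work goes in short steps, Python scripts to look and compute and a shell command to move; the robot and the scene stay as the last step left them, time stands still between calls to the robot, and variables do not carry over. Pictures are saved under pics/ and viewed, at most 10 in all, crops included, and the job is handed in when it is done.

```bash
mkdir -p pics; cat > h.py <<'E'
import numpy as np, cv2
from cell import manip
def save(name,fn):
    p,d=manip.camera(name); cv2.imwrite('pics/'+fn,cv2.cvtColor(p,cv2.COLOR_RGB2BGR)); return p,d,manip.calibration(name)
def world(cal,u,v,depth):
    K=np.array(cal['intrinsics']);T=np.array(cal['pose']);u=np.asarray(u,float);v=np.asarray(v,float)
    x=(u-K[0,2])/K[0,0]*depth;y=(v-K[1,2])/K[1,1]*depth
    return np.stack([x,-y,-depth*np.ones_like(x)],-1)@T[:3,:3].T+T[:3,3]
def onplane(cal,u,v,z):
    a=world(cal,u,v,1.0);o=np.array(cal['pose'])[:3,3];d=a-o
    return o+d*((z-o[2])/d[...,2])[...,None]
def pix(cal,P):
    K=np.array(cal['intrinsics']);T=np.array(cal['pose']);c=(np.atleast_2d(P)-T[:3,3])@T[:3,:3]
    return np.stack([K[0,0]*c[:,0]/-c[:,2]+K[0,2],K[1,1]*-c[:,1]/-c[:,2]+K[1,2]],-1)
E
python3 - <<'E'
from h import *
a=[]
for n in ('scene','side'):
    p,d,c=save(n,n+'1.png')
    print(n,np.round(c['pose'],2).tolist(),np.round(c['intrinsics'],0).tolist())
    for q in ('wheel_grip','wheel_pointer','tick_mark','target_post','mirror_peg','camera_lens','mirror_axis','rig'):
        for r in manip.cut_out(q,n)[:2]:
            u,v=r['position'];m=r['mask']&(d>0);W=world(c,*np.nonzero(m)[::-1],d[m])
            print(q,round(r['score'],2),np.round([u,v]),m.sum(),np.round(np.median(W,0)) if m.sum() else '', np.round(np.percentile(W,98,axis=0)) if m.sum() else '')
print(manip.read_state())
E
```

```text
scene [[0.49, 0.39, -0.78, -455.84], [-0.87, 0.2, -0.44, -785.77], [-0.01, 0.9, 0.43, 616.39], [0.0, 0.0, 0.0, 1.0]] [[561.0, 0.0, 316.0], [0.0, 561.0, 246.0], [0.0, 0.0, 1.0]]
wheel_grip 0.66 [380. 259.] 1158 [ 551. -372.   48.] [ 584. -325.   94.]
wheel_pointer 0.86 [379. 263.] 1140 [ 550. -371.   48.] [ 579. -324.   93.]
tick_mark 0.75 [377. 267.] 1146 [ 550. -372.   48.] [ 585. -322.   93.]
target_post 0.81 [377. 266.] 1189 [ 550. -372.   48.] [ 584. -323.   94.]
camera_lens 0.85 [351. 270.] 6962 [ 534. -303.   15.] [ 682. -135.   93.]
camera_lens 0.74 [380. 260.] 1147 [ 550. -370.   48.] [ 579. -325.   94.]
mirror_axis 0.7 [354. 269.] 6829 [ 534. -304.   15.] [ 679. -139.   93.]
mirror_axis 0.42 [380. 259.] 1219 [ 550. -372.   48.] [ 584. -324.   94.]
rig 0.78 [351. 266.] 6704 [ 533. -302.   15.] [ 676. -139.   92.]
side [[-0.97, 0.15, -0.17, 309.18], [-0.23, -0.64, 0.73, 740.05], [0.0, 0.75, 0.66, 948.29], [0.0, 0.0, 0.0, 1.0]] [[581.0, 0.0, 313.0], [0.0, 581.0, 234.0], [0.0, 0.0, 1.0]]
wheel_grip 0.61 [319. 206.] 919 [ 557. -354.   45.] [ 604. -318.   91.]
wheel_grip 0.58 [328
[... 604 characters left out ...]
] [ 689. -120.   87.]
{'clock': 0.9, 'joints': array([ 1.22139871e+00,  2.99893730e-01,  1.52101309e+00, -6.77338634e-06,
        1.32072603e+00, -6.66077267e-02]), 'qd': array([-0.00158505,  0.00046665, -0.00080291,  0.00074826,  0.00076885,
       -0.00124547]), 'effort': array([ 1.88189688e-04, -5.31632888e+01, -3.52918553e+01,  7.08776596e-02,
        2.13473279e-02, -1.43424302e-05]), 'eef_pos': array([153.47215166, 528.13881814, 404.64347773]), 'eef_rot': array([-3.14155211e+00,  3.87265429e-06,  2.85880444e+00]), 'wrist_force': array([ 0.04523119, -0.55769273, -0.29450778]), 'moment': array([ 0.0622663 , -0.05664626, -0.00712648]), 'finger_force': 0.0, 'finger_gap': 94.12386324531089}
```

```bash
python3 - <<'E'
import cv2,numpy as np
a=cv2.imread('pics/scene1.png')[180:355,235:455];b=cv2.imread('pics/side1.png')[150:325,190:410]
cv2.imwrite('pics/c1.png',np.vstack([cv2.resize(x,(750,596),interpolation=3)[:, :] for x in (a,b)])[:0] if 0 else np.hstack([cv2.resize(x,(400,318),interpolation=3) for x in (a,b)]))
cv2.imwrite('pics/c2.png',cv2.resize(b,(754,600),interpolation=2))
E
```

```text
(no output)
```

View pics/c2.png

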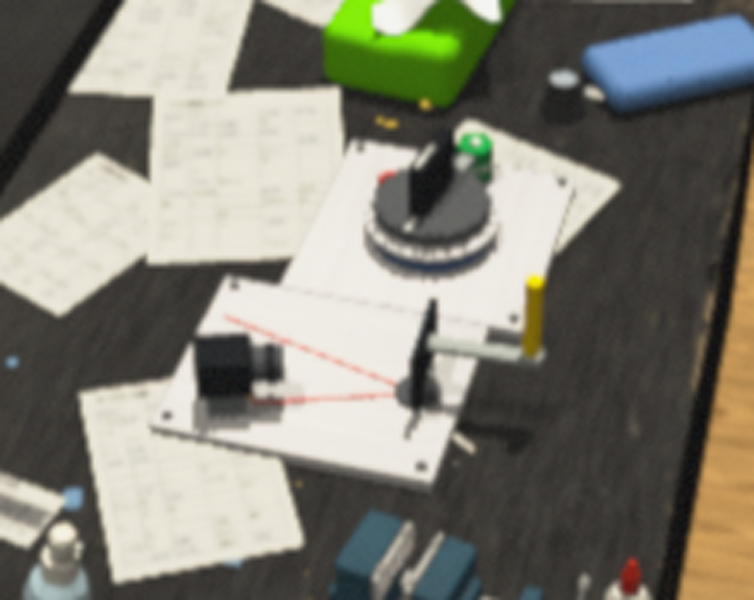

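View pics/scene1.png

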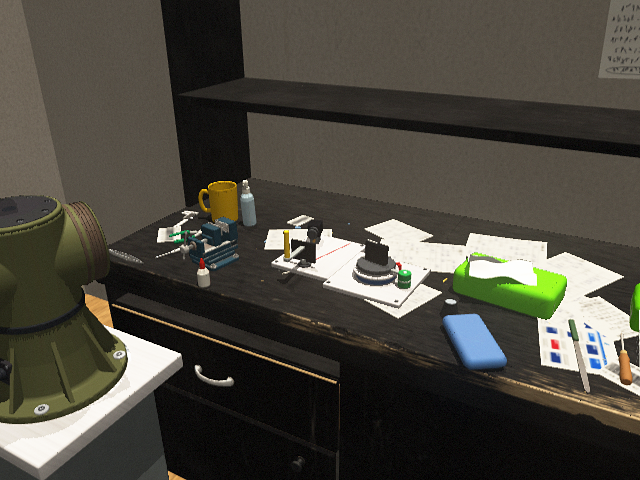

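The side view shows the handwheel (centre near pixel 316,209), with the green post at image right/up (328,192), the red tick partly hidden at left/up (303,202) and the yellow peg at (346,235). I'll go above the stand.

```bash
python3 -m creep '{"slide":[[2.6,-5.6,0.3],[2.6,-5.6,0.3],[2.6,-5.6,0.3],[2.6,-5.6,0.3],[2.6,-5.6,0.3],[2.6,-5.6,0.3],[2.6,-5.6,0.3],[2.6,-5.6,0.3]],"turn":[0,0,0,0,0,0,0,0],"claw":[1,1,1,1,1,1,1,1]}' 
python3 -m creep '{"slide":[[2.6,-5.6,0.3],[2.6,-5.6,0.3],[2.6,-5.6,0.3],[2.6,-5.6,0.3],[2.6,-5.6,0.3],[2.6,-5.6,0.3],[0,0,0],[0,0,0]],"turn":[0,0,0,0,0,0,0,0],"claw":[1,1,1,1,1,1,1,1]}'
python3 - <<'E'
from h import *
print(manip.read_state()['joints'])
p,d,c=save('wrist','w1.png')
print(np.round(c['pose'],2).tolist(),np.round(c['intrinsics'],0).tolist())
E
```

```text
clock: 1.9
eef_pos: [361.7, 78.2, 429.1]
eef_rot: [3.141, 0.001, 2.859]
wrist_force: [0.4, 0.9, -0.8]
finger_gap: 94.0
finger_force: 0.0
clock: 2.9
eef_pos: [517.3, -255.5, 446.4]
eef_rot: [3.141, -0.001, 2.859]
wrist_force: [0.7, 0.2, 0.3]
finger_gap: 94.3
finger_force: 0.0
[-5.22277345e-01  3.33298309e-01  1.38051983e+00  1.20905701e-04
  1.42848304e+00 -1.81011113e+00]
[[0.28, -0.92, -0.26, 440.54], [0.96, 0.27, 0.08, -233.21], [-0.0, -0.27, 0.96, 427.8], [0.0, 0.0, 0.0, 1.0]] [[405.0, 0.0, 321.0], [0.0, 405.0, 240.0], [0.0, 0.0, 1.0]]
```

View pics/w1.png

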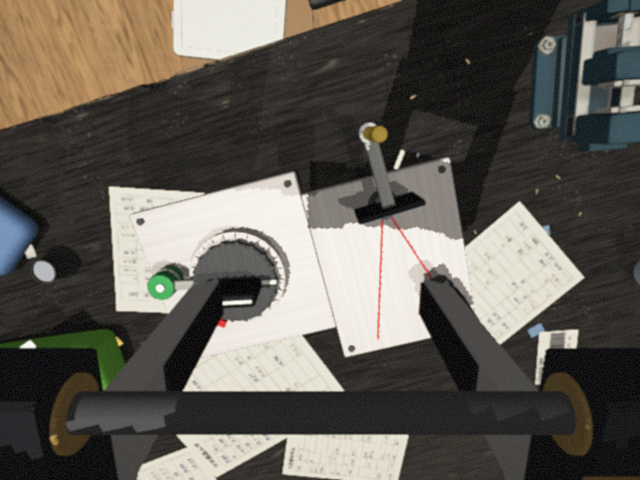

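The wrist view from above shows the green post at (160,288), the white pointer at about (275,282), the red tick at (221,323), the peg top at (376,134), the mirror at (390,208) and the reflected line running down from the mirror to (378,338).

```bash
cat > m.py <<'E'
from h import *
p,d=manip.camera('wrist');c=manip.calibration('wrist')
hsv=cv2.cvtColor(p,cv2.COLOR_RGB2HSV);P=np.dstack([world(c,*np.meshgrid(np.arange(640),np.arange(480)),d)])
H,S,V=[hsv[...,i].astype(int) for i in range(3)]; z=P[...,2];x=P[...,0];y=P[...,1];ok=d>0
R=ok&(abs(x-560)<170)&(y>-480)&(y<-100)
def st(n,m): print(n,m.sum(),np.round(np.median(P[m],0),1) if m.sum() else '',np.round((P[m].min(0)+P[m].max(0))/2,1) if m.sum() else '')
g=R&(H>45)&(H<80)&(S>100)&(z>38)&(z<56)&(np.hypot(x-560,y+360)<95); st('post top',g)
r=R&((H<8)|(H>172))&(S>110)
st('tick',r&(z>24)&(z<42)); rt=r&(z>22)&(z<42)
if rt.any(): print(np.round(P[rt][:60],0).tolist())
pk=R&(H>15)&(H<32)&(S>110)&(z>115)&(z<140); st('peg top',pk)
bar=R&(z>86)&(z<98)&(np.hypot(x-560,y+360)<50); st('bar top',bar)
if bar.any(): print(cv2.minAreaRect(P[bar][:,:2].astype(np.float32)), 'pca yaw', (lambda w:np.arctan2(w[1],w[0]))(np.linalg.svd(P[bar][:,:2]-P[bar][:,:2].mean(0),full_matrices=False)[2][0]))
disc=R&(z>42)&(z<50)&(S<90)&(np.hypot(x-560,y+360)<60)
st('disc',disc); 
if disc.any():print(cv2.minEnclosingCircle(P[disc][:,:2].astype(np.float32)))
ln=r&(z<20)&(z>5); st('lines',ln)
np.savez('l.npz',P=P,ln=ln)
E
python3 - <<'E'
from m import *
for n,u,v,h in [('post',160,288,46),('pointer',275,282,46),('tick',221,323,33),('pivot',390,208,74),('peg',376,134,128),('linefar',378,338,12),('linenear',382,225,12),('s1',140,221,12),('s2',287,183,12),('s3',441,169,12),('s4',350,348,12),('mirL',357,215,74),('mirR',424,200,74)]:
    print(n,np.round(onplane(c,u,v,h),1))
E
python3 - <<'E'
import cv2
a=cv2.imread('pics/w1.png')[210:350,120:320]
cv2.imwrite('pics/c3.png',cv2.resize(a,(800,560),interpolation=2))
E
```

```text
post top 469 [ 542.3 -429.    47.2] [ 544.7 -394.6   46.9]
tick 48 [ 605.4 -391.    32.6] [ 567.4 -285.3   35.7]
[[525.0, -177.0, 35.0], [525.0, -175.0, 39.0], [525.0, -177.0, 40.0], [525.0, -207.0, 36.0], [525.0, -215.0, 41.0], [600.0, -390.0, 34.0], [602.0, -391.0, 31.0], [603.0, -390.0, 31.0], [602.0, -391.0, 35.0], [603.0, -391.0, 33.0], [603.0, -390.0, 32.0], [604.0, -390.0, 31.0], [604.0, -389.0, 30.0], [604.0, -388.0, 31.0], [602.0, -392.0, 35.0], [604.0, -392.0, 32.0], [604.0, -390.0, 33.0], [604.0, -390.0, 33.0], [606.0, -389.0, 31.0], [605.0, -388.0, 32.0], [604.0, -393.0, 34.0], [605.0, -394.0, 31.0], [605.0, -392.0, 33.0], [605.0, -391.0, 33.0], [606.0, -390.0, 32.0], [606.0, -389.0, 32.0], [606.0, -388.0, 33.0], [605.0, -394.0, 34.0], [605.0, -393.0, 33.0], [606.0, -393.0, 32.0], [607.0, -392.0, 32.0], [607.0, -390.0, 33.0], [607.0, -390.0, 32.0], [605.0, -395.0, 35.0], [606.0, -395.0, 33.0], [607.0, -394.0, 32.0], [607.0, -393.0, 33.0], [607.0, -392.0, 33.0], [608.0, -391.0, 32.0], [608.0, -390.0, 33.0], [609.0, -396.0, 30.0], [608.0, -394.0, 33.0], [608.0, -393.0, 32.0
[... 203 characters left out ...]
  92.7] [ 563.7 -346.1   91. ]
((564.0867309570312, -345.81231689453125), (29.083406448364258, 13.660762786865234), 77.45320129394531) pca yaw -1.812814320562242
disc 3518 [ 548.  -352.6   47.2] [ 561.5 -367.4   46. ]
((559.0084228515625, -367.6831359863281), 52.15727996826172)
lines 197 [ 593.1 -198.5   13.9] [ 613.6 -198.4   13.7]
post [ 546.5 -433.    46. ]
pointer [ 572.6 -319.1   46. ]
tick [ 605.8 -392.2   33. ]
pivot [ 524.4 -193.2   74. ]
peg [ 456.4 -196.4  128. ]
linefar [ 682.3 -234.7   12. ]
linenear [ 554.5 -198.6   12. ]
s1 [ 479.6 -442.2   12. ]
s2 [ 484.4 -281.7   12. ]
s3 [ 514.3 -127.1   12. ]
s4 [ 685.8 -268.8   12. ]
mirL [ 522.4 -223.    74. ]
mirR [ 525.7 -162.7   74. ]
```

View pics/c3.png

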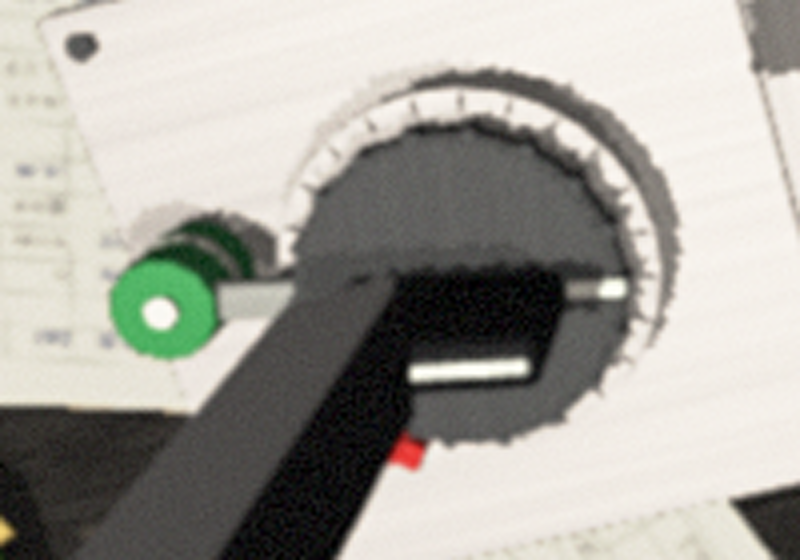

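```bash
python3 -m creep '{"slide":[[0.6,-1.3,0],[0.6,-1.3,0],[0.6,-1.3,-1],[0.6,-1.3,-2],[0.6,-1.3,-2],[0.6,-1.3,-2],[0.6,-1.3,-2],[0.4,-1.3,-2]],"turn":[-0.17,-0.17,-0.17,-0.17,-0.17,-0.17,-0.17,-0.17],"claw":[1,1,1,1,1,1,1,1]}' 
python3 -m creep '{"slide":[[0,0,0],[0,0,0]],"turn":[-0.16,0],"claw":[1,1]}'
python3 - <<'E'
from h import *
p,d,c=save('wrist','w2.png')
import m
for n,P in [('axis',[563,-359.5,92]),('axis46',[563,-359.5,46])]: print(n,pix(c,P))
E
```

```text
clock: 4.0
eef_pos: [563.8, -359.0, 336.8]
eef_rot: [3.141, 0.0, 1.495]
wrist_force: [-0.3, -0.1, 0.4]
finger_gap: 94.4
finger_force: 0.0
clock: 4.25
eef_pos: [563.6, -358.9, 337.3]
eef_rot: [3.141, 0.0, 1.341]
wrist_force: [-1.0, -1.0, 0.9]
finger_gap: 94.5
finger_force: 0.0
post top 830 [ 545.6 -429.2   46.9] [ 545.2 -431.9   44.2]
tick 270 [ 602.6 -392.9   32.5] [ 570.4 -313.8   30.2]
[[530.0, -224.0, 35.0], [607.0, -388.0, 25.0], [607.0, -388.0, 23.0], [606.0, -387.0, 27.0], [607.0, -388.0, 27.0], [608.0, -389.0, 24.0], [609.0, -390.0, 22.0], [605.0, -388.0, 29.0], [606.0, -387.0, 30.0], [607.0, -388.0, 30.0], [607.0, -388.0, 29.0], [608.0, -390.0, 25.0], [609.0, -390.0, 24.0], [605.0, -388.0, 29.0], [605.0, -387.0, 32.0], [606.0, -388.0, 31.0], [607.0, -388.0, 31.0], [608.0, -389.0, 29.0], [609.0, -390.0, 26.0], [604.0, -389.0, 28.0], [605.0, -388.0, 31.0], [605.0, -388.0, 32.0], [606.0, -388.0, 32.0], [607.0, -388.0, 33.0], [608.0, -389.0, 32.0], [608.0, -390.0, 30.0], [609.0, -390.0, 29.0], [604.0, -389.0, 31.0], [604.0, -389.0, 32.0], [605.0, -389.0, 33.0], [606.0, -389.0, 32
[... 464 characters left out ...]
 [602.0, -391.0, 29.0], [603.0, -390.0, 31.0], [603.0, -390.0, 32.0], [604.0, -390.0, 32.0], [605.0, -391.0, 31.0], [606.0, -391.0, 32.0], [606.0, -391.0, 31.0], [607.0, -391.0, 32.0], [608.0, -390.0, 34.0]]
peg top 101 [ 458.3 -200.6  118.2] [ 457.6 -200.3  118.9]
bar top 2054 [ 562.  -356.8   92.5] [ 561.4 -359.    90.7]
((561.3948364257812, -359.1216735839844), (55.638343811035156, 13.756656646728516), 77.27421569824219) pca yaw -1.7916278922582443
disc 9054 [ 564.8 -355.9   46.9] [ 561.5 -367.9   45.9]
((558.94384765625, -367.74932861328125), 52.184852600097656)
lines 550 [ 607.6 -215.4   13.7] [ 613.7 -294.    14.7]
axis [[321.37549858 265.38306678]]
axis46 [[321.17285574 243.73838789]]
```

View pics/w2.png

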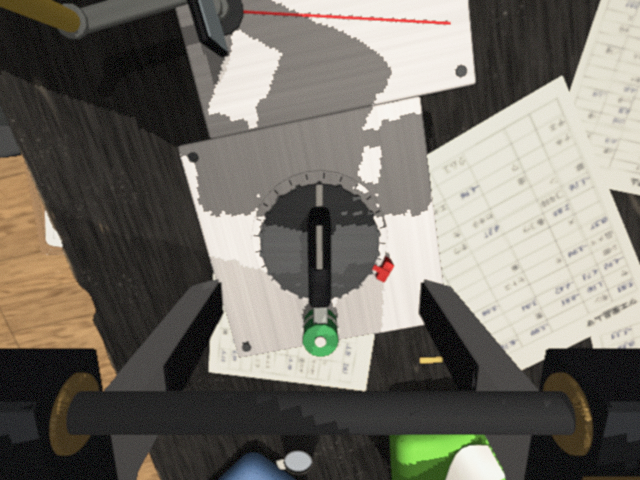

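The view shows the bar upright in the image, centred at (319,258), with the pointer at (319,195). The whole tick block is visible at (383,268) and the post is at (320,340). I'll lower and grip, then work out the turn.

```bash
python3 - <<'E'
from m import *
a=np.array([561.4,-359.1])
t=rt&(np.hypot(x-604,y+393)<22);W=P[t][:,:2];print(cv2.minAreaRect(W.astype(np.float32)))
c0=np.array(cv2.minAreaRect(W[np.hypot(*(W-a).T)>45].astype(np.float32))[0]);
for q in (c0,W.mean(0),W[np.argmin(np.hypot(*(W-a).T))]): e=q-a;print(q,np.hypot(*e),np.arctan2(e[1],e[0]))
E
python3 -m creep '{"slide":[[-0.2,0,-1.5],[0,0,-2],[0,0,-2],[0,0,-1.5],[0,0,-1],[0,0,0],[0,0,0],[0,0,0]],"turn":[0.01,0,0,0,0,0,0,0],"claw":[1,1,1,1,1,0.3,0,0]}' 30
python3 -m creep '{"slide":[[0,0,0],[0,0,0]],"turn":[0,0],"claw":[0,0]}' 30
```

```text
post top 826 [ 545.5 -429.1   46.8] [ 545.2 -431.8   43.3]
tick 273 [ 602.5 -392.9   32.4] [ 602.7 -395.2   30.2]
[[606.0, -388.0, 25.0], [607.0, -388.0, 23.0], [608.0, -389.0, 22.0], [605.0, -387.0, 27.0], [606.0, -388.0, 27.0], [607.0, -388.0, 26.0], [608.0, -389.0, 25.0], [609.0, -389.0, 24.0], [605.0, -388.0, 28.0], [606.0, -387.0, 30.0], [607.0, -388.0, 29.0], [607.0, -389.0, 28.0], [608.0, -389.0, 26.0], [609.0, -390.0, 25.0], [604.0, -388.0, 28.0], [605.0, -388.0, 30.0], [605.0, -388.0, 31.0], [606.0, -388.0, 32.0], [607.0, -388.0, 32.0], [608.0, -389.0, 30.0], [609.0, -390.0, 27.0], [610.0, -390.0, 26.0], [604.0, -389.0, 29.0], [605.0, -388.0, 31.0], [605.0, -389.0, 31.0], [606.0, -389.0, 31.0], [607.0, -389.0, 32.0], [608.0, -389.0, 30.0], [608.0, -389.0, 31.0], [609.0, -390.0, 28.0], [603.0, -390.0, 28.0], [604.0, -389.0, 31.0], [604.0, -389.0, 32.0], [605.0, -389.0, 33.0], [606.0, -390.0, 31.0], [607.0, -390.0, 32.0], [607.0, -389.0, 32.0], [608.0, -390.0, 31.0], [609.0, -390.0, 31.0], [610.0, -391.0, 30.0], [597.0, -388.0, 33.0], [598.0, -388.0, 32.0], [603.0, -390.0, 30.
[... 698 characters left out ...]

((558.4544067382812, -367.62628173828125), 52.14476776123047)
lines 550 [ 606.2 -215.    13.6] [ 613.9 -293.7   14.5]
((600.9175415039062, -393.29962158203125), (16.0011043548584, 13.962061882019043), 49.121185302734375)
[ 600.9175415  -393.29962158] 52.26136434180695 -0.713383406091838
[ 602.63536943 -393.5972084 ] 53.76256206309722 -0.6966587468847961
[ 595.80060363 -388.54443056] 45.281077959440786 -0.707925366017296
clock: 5.4
eef_pos: [561.6, -359.9, 257.4]
eef_rot: [3.141, 0.0, 1.349]
wrist_force: [-0.0, 0.4, 0.2]
finger_gap: 67.7
finger_force: 0.0
clock: 5.65
eef_pos: [561.5, -359.9, 256.9]
eef_rot: [3.141, 0.0, 1.349]
wrist_force: [0.3, -0.2, -0.2]
finger_gap: 47.6
finger_force: 0.0
```

```bash
python3 -m creep '{"slide":[[0,0,0],[0,0,0],[0,0,0],[0,0,0],[0,0,0],[0,0,0]],"turn":[0,0,0,0,0,0],"claw":[0,0,0,0,0,0]}' 30
python3 -m creep '{"slide":[[0,0,0],[0,0,0],[0,0,0],[0,0,0],[0,0,0],[0,0,0],[0,0,0],[0,0,0]],"turn":[-0.06,-0.12,-0.15,-0.15,-0.15,-0.15,-0.15,-0.15],"claw":[0,0,0,0,0,0,0,0]}' 30
```

```text
clock: 6.4
eef_pos: [562.0, -359.9, 256.7]
eef_rot: [3.139, 0.001, 1.349]
wrist_force: [8.8, -3.8, -4.3]
finger_gap: 13.9
finger_force: 30.0
clock: 7.4
eef_pos: [561.8, -359.6, 256.7]
eef_rot: [-3.142, -0.001, 0.264]
wrist_force: [4.1, 1.1, -0.4]
finger_gap: 13.8
finger_force: 30.0
```

```bash
python3 -m creep '{"slide":[[0,0,0],[0,0,0],[0,0,0],[0,0,0],[0,0,0],[0,0,0],[0,0,0],[0,0,0]],"turn":[-0.15,-0.15,-0.15,-0.15,-0.15,-0.12,-0.08,-0.03],"claw":[0,0,0,0,0,0,0,0]}' 30
python3 -m creep '{"slide":[[0,0,0],[0,0,0],[0,0,0],[0,0,0],[0,0,0],[0,0,0],[0,0,0],[0,0,0]],"turn":[0,0,0,0,0,0,0,0],"claw":[0,0,1,1,1,1,1,1]}' 30
python3 -m creep '{"slide":[[0,0,0],[0,0,0],[0,0,2],[0,0,2],[0,0,2],[0,0,2],[0,0,0],[0,0,0]],"turn":[0,0,0,0,0,0,0,0],"claw":[1,1,1,1,1,1,1,1]}' 30
python3 - <<'E'
from h import *
p,d,c=save('wrist','w3.png')
import m
E
```

```text
clock: 8.4
eef_pos: [562.0, -359.0, 256.6]
eef_rot: [-3.14, 0.0, -0.712]
wrist_force: [3.1, 7.0, -0.0]
finger_gap: 13.9
finger_force: 30.0
clock: 9.4
eef_pos: [561.5, -359.9, 256.6]
eef_rot: [-3.142, -0.0, -0.711]
wrist_force: [-0.6, -0.5, -0.7]
finger_gap: 70.1
finger_force: 0.0
clock: 10.4
eef_pos: [561.4, -359.8, 336.0]
eef_rot: [3.141, 0.001, -0.711]
wrist_force: [0.3, 0.4, -0.4]
finger_gap: 93.7
finger_force: 0.0
post top 855 [ 507.1 -312.4   46.7] [ 531.8 -331.5   43.3]
tick 337 [ 603.  -394.1   32.7] [ 600.  -283.3   35.6]
[[611.0, -393.0, 31.0], [611.0, -394.0, 32.0], [610.0, -394.0, 31.0], [610.0, -395.0, 31.0], [609.0, -395.0, 31.0], [609.0, -396.0, 31.0], [608.0, -396.0, 31.0], [608.0, -397.0, 32.0], [607.0, -397.0, 32.0], [607.0, -398.0, 30.0], [606.0, -398.0, 30.0], [606.0, -399.0, 32.0], [606.0, -399.0, 31.0], [605.0, -400.0, 30.0], [605.0, -400.0, 32.0], [604.0, -401.0, 31.0], [604.0, -402.0, 32.0], [603.0, -402.0, 29.0], [603.0, -403.0, 33.0], [602.0, -403.0, 30.0], [611.0, -392.0, 32.0], [610.0, -393.0, 32.0], [610.0, -393.0, 31.0], [610.0, -394.0, 32.0], [609.0, -39
[... 492 characters left out ...]
], [609.0, -394.0, 34.0], [608.0, -394.0, 33.0], [608.0, -395.0, 31.0], [607.0, -395.0, 32.0], [607.0, -396.0, 33.0], [606.0, -397.0, 35.0], [606.0, -397.0, 34.0], [606.0, -398.0, 34.0], [605.0, -398.0, 35.0], [605.0, -399.0, 35.0], [604.0, -399.0, 32.0], [604.0, -400.0, 33.0], [603.0, -400.0, 32.0], [603.0, -401.0, 31.0]]
peg top 0  
bar top 2099 [ 563.3 -361.1   92.4] [ 561.8 -359.8   90.9]
((561.9542846679688, -359.9720153808594), (13.815595626831055, 55.122257232666016), 48.80463409423828) pca yaw 2.4253709102247196
disc 9168 [ 565.  -362.5   46.7] [ 559.  -359.2   45.8]
((554.3933715820312, -354.53338623046875), 52.127140045166016)
lines 395 [ 624.6 -215.5   13.6] [ 632.3 -273.8   13.4]
```

View pics/w3.png

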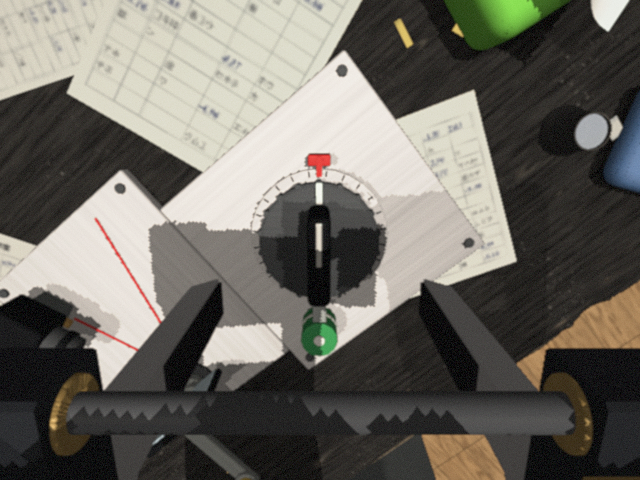

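The pointer (320,180 up to 320,195) is in line with the red tip at (319,165), so the wheel is set. Next is the peg.

```bash
python3 -m creep '{"slide":[[0,0,2],[-2,3.3,0],[-2,3.3,0],[-2,3.3,0],[-2,3.3,0],[-2.5,3.2,0],[0,0,0],[0,0,0]],"turn":[0.1,0.15,0.15,0.15,0.16,0,0,0],"claw":[1,1,1,1,1,1,1,1]}' 
python3 - <<'E'
from h import *
p,d,c=save('wrist','w4.png')
import m
print(pix(c,[[525,-194,48],[456.6,-195.5,128]]))
E
```

```text
clock: 11.5
eef_pos: [456.8, -196.2, 356.6]
eef_rot: [3.141, -0.0, -0.001]
wrist_force: [0.1, -0.3, -0.3]
finger_gap: 93.9
finger_force: 0.0
post top 1091 [ 506.  -307.4   46.7] [ 537.  -332.1   46.9]
tick 357 [ 603.5 -393.    32.3] [ 603.4 -394.7   29.8]
[[611.0, -391.0, 32.0], [610.0, -391.0, 34.0], [610.0, -391.0, 31.0], [610.0, -392.0, 32.0], [610.0, -392.0, 32.0], [610.0, -393.0, 32.0], [609.0, -390.0, 31.0], [610.0, -391.0, 31.0], [609.0, -391.0, 31.0], [609.0, -391.0, 32.0], [609.0, -393.0, 31.0], [609.0, -392.0, 33.0], [609.0, -393.0, 33.0], [610.0, -391.0, 28.0], [609.0, -389.0, 32.0], [609.0, -390.0, 32.0], [609.0, -391.0, 31.0], [609.0, -391.0, 33.0], [608.0, -391.0, 33.0], [609.0, -392.0, 32.0], [609.0, -393.0, 32.0], [609.0, -394.0, 32.0], [609.0, -395.0, 32.0], [609.0, -390.0, 26.0], [609.0, -390.0, 27.0], [609.0, -390.0, 29.0], [608.0, -389.0, 31.0], [608.0, -389.0, 33.0], [608.0, -389.0, 33.0], [608.0, -391.0, 32.0], [608.0, -391.0, 32.0], [608.0, -392.0, 31.0], [608.0, -393.0, 31.0], [608.0, -392.0, 34.0], [608.0, -394.0, 32.0], [608.0, -394.0, 32.0], [608.0, -395.0,
[... 313 characters left out ...]
, -394.0, 32.0], [608.0, -395.0, 31.0], [607.0, -395.0, 32.0], [608.0, -396.0, 31.0], [609.0, -390.0, 22.0], [609.0, -390.0, 24.0], [608.0, -389.0, 26.0], [608.0, -388.0, 28.0], [608.0, -388.0, 29.0], [607.0, -389.0, 30.0]]
peg top 472 [ 459.  -194.7  128.2] [ 457.3 -194.8  122.7]
bar top 2592 [ 560.5 -356.3   92.2] [ 561.6 -356.    90.8]
((561.1474609375, -358.08294677734375), (14.028913497924805, 54.67570877075195), 48.924232482910156) pca yaw 2.4652347425646473
disc 9386 [ 562.8 -347.    46.7] [ 559.1 -359.4   46. ]
((554.5739135742188, -353.9945983886719), 51.98689270019531)
lines 446 [ 588.5 -187.2   13.5] [ 583.9 -288.1   15.2]
[[316.74978784 140.77187372]
 [318.64847877 273.6664529 ]]
```

View pics/w4.png

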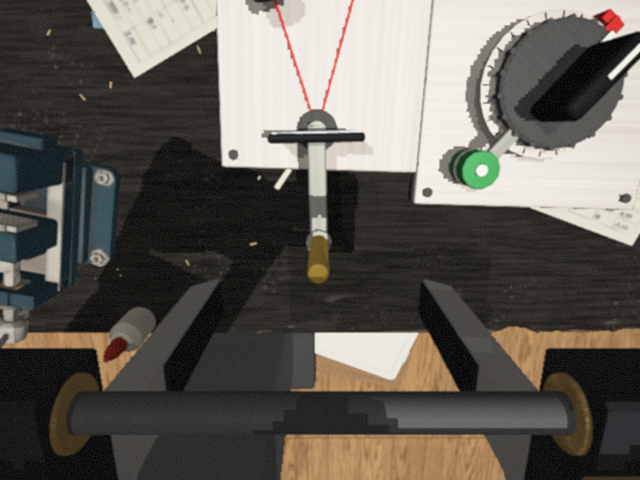

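The peg top is at (318,270) between the open fingers, with the post at (482,170). The reflected line runs from (320,108) up to (350,5). I'll lower, grip and work out the swing.

```bash
python3 -m creep '{"slide":[[0,0.1,-2],[0,0,-2],[0,0,-2],[0,0,-0.7],[0,0,0],[0,0,0],[0,0,0],[0,0,0]],"turn":[0.0,0,0,0,0,0,0,0],"claw":[1,1,1,0.5,0,0,0,0]}' 25
python3 -m creep '{"slide":[[0,0,0],[0,0,0],[0,0,0],[0,0,0],[0,0,0],[0,0,0]],"turn":[0,0,0,0,0,0],"claw":[0,0,0,0,0,0]}' 25
python3 - <<'E'
from h import *
import numpy as np
f=np.load('l.npz');W=f['P'][f['ln']][:,:2]
W=W[(W[:,0]>530)&(W[:,1]>-260)]
# intersection of the two red lines
B=np.arange(0,1)
best={}
for s in (-1,1):
    b=None
    for px in np.arange(515,540,1.):
        for py in np.arange(-202,-185,1.):
            for a in np.arange(0,.6,.01)*s:
                e=(W-[px,py])@[-np.sin(a),np.cos(a)];n=(abs(e)<1.0).sum()
                if b is None or n>b[0]: b=(n,px,py,a)
    print(len(W),b); m=abs((W-b[1:3])@[-np.sin(b[3]),np.cos(b[3])])<2.5; best[s]=cv2.fitLine(W[m].astype(np.float32),cv2.DIST_HUBER,0,.01,.01).ravel();print(best[s],np.arctan2(best[s][1],best[s][0]))
l,r=best[-1],best[1];t=np.linalg.solve(np.array([l[:2],-r[:2]]).T,r[2:]-l[2:]);X=l[2:]+t[0]*l[:2];print('pivot',X)
th=np.arctan2(l[1],l[0]);th+=np.pi*(l[0]<0)
post=np.array([561.7,-359.3])-75*np.array([np.cos(-.717),np.sin(-.717)]);e=post-X;be=np.arctan2(e[1],e[0]);print('post',post,'bearing',be,'q',(th-be)/2)
E
```

```text
clock: 12.6
eef_pos: [456.5, -194.9, 290.0]
eef_rot: [3.141, -0.001, -0.001]
wrist_force: [-0.4, -1.2, 0.4]
finger_gap: 47.5
finger_force: 0.0
clock: 13.35
eef_pos: [456.5, -194.8, 289.6]
eef_rot: [-3.141, 0.0, -0.001]
wrist_force: [-0.4, 1.9, 0.2]
finger_gap: 11.9
finger_force: 25.0
444 (np.int64(209), np.float64(517.0), np.float64(-189.0), np.float64(-0.28))
[ 9.6117949e-01 -2.7592394e-01  5.8598688e+02 -2.0895630e+02] -0.27955082
444 (np.int64(234), np.float64(515.0), np.float64(-199.0), np.float64(0.32))
[ 9.4967294e-01  3.1324315e-01  5.8735657e+02 -1.7500125e+02] 0.31860614
pivot [ 531.6788  -193.36618]
post [ 505.16646272 -310.01552818] bearing -1.7942818446164803 q 0.7573655120137074
```

```bash
python3 -m creep '{"slide":[[0.02,0.70,0],[0.09,0.71,0],[0.15,0.70,0],[0.22,0.67,0],[0.28,0.65,0],[0.34,0.63,0],[0.40,0.58,0],[0.45,0.55,0]],"turn":[-0.095,-0.095,-0.095,-0.095,-0.095,-0.095,-0.095,-0.095],"claw":[0,0,0,0,0,0,0,0]}' 25
python3 -m creep '{"slide":[[0,0,0],[0,0,0],[0,0,0]],"turn":[0,0,0],"claw":[0,0,0]}' 25
python3 - <<'E'
from h import *
p,d,c=save('wrist','w5.png'); save('scene','s5.png')
E
```

```text
clock: 14.35
eef_pos: [475.9, -142.7, 289.6]
eef_rot: [3.141, 0.001, -0.764]
wrist_force: [-3.0, 0.4, 2.5]
finger_gap: 11.2
finger_force: 25.0
clock: 14.72
eef_pos: [475.7, -143.0, 289.6]
eef_rot: [3.141, 0.001, -0.759]
wrist_force: [-4.2, 2.5, 3.5]
finger_gap: 11.4
finger_force: 25.0
```

View pics/w5.png

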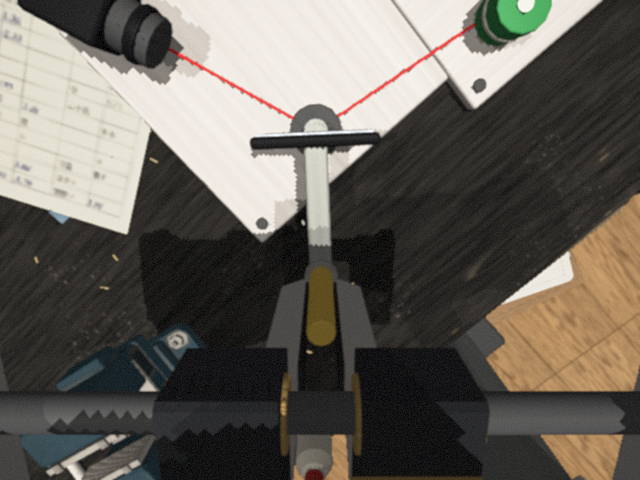

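The reflected line runs from (338,115) to (475,25) and ends on the post. I'll check the offset in numbers.

```bash
python3 - <<'E'
from h import *
p=cv2.imread('pics/w5.png');c=manip.calibration('wrist');h=cv2.cvtColor(p,cv2.COLOR_BGR2HSV).astype(int)
m=((h[...,0]<8)|(h[...,0]>172))&(h[...,1]>90);v,u=np.nonzero(m);k=(u>335)&(u<480)&(v<125);u,v=u[k],v[k]
L=onplane(c,u,v,12.5)[:,:2].astype(np.float32);l=cv2.fitLine(L,cv2.DIST_HUBER,0,.01,.01).ravel();dr=l[:2]*np.sign(-l[1])
g=(h[...,0]>45)&(h[...,0]<80)&(h[...,1]>100);g[60:]=0
vv,uu=np.nonzero(g);print('top px',uu.min(),uu.max(),vv.max())
post_see=onplane(c,np.array([525.]),np.array([5.]),46)[0,:2]
for q in (np.array([505.2,-310.0]),post_see):
    e=q-l[2:];print(len(u),np.arctan2(dr[1],dr[0]),q,'y offset',dr[0]*e[1]-dr[1]*e[0])
e=np.array([531.6,-193.3])-l[2:];print('pivot off',dr[0]*e[1]-dr[1]*e[0]);s=manip.read_state();print(s['qd'],s['finger_force'])
E
```

```text
top px 47 550 49
519 -1.753097 [ 505.2 -310. ] y offset -4.907178471327109
519 -1.753097 [ 503.82536352 -310.43924742] y offset -6.179403774405653
pivot off -0.10150385582471522
[ 1.38528480e-03 -1.20931153e-03 -6.46135292e-04  8.38169227e-04
  2.23269289e-04  4.91564845e-05] 25.000690519809723
```

```bash
python3 -m creep '{"slide":[[0.06,0.07,0],[0.06,0.06,0],[0,0,0],[0,0,0],[0,0,0],[0,0,0],[0,0,0],[0,0,0]],"turn":[-0.02,0,0,0,0,0,0,0],"claw":[0,0,0,0,0,0,0,0]}' 25
python3 - <<'E'
from h import *
p,d,c=save('wrist','w6.png')
h=cv2.cvtColor(p,cv2.COLOR_RGB2HSV).astype(int)
m=((h[...,0]<8)|(h[...,0]>172))&(h[...,1]>90);v,u=np.nonzero(m);k=(u>335)&(u<480)&(v<125);u,v=u[k],v[k]
L=onplane(c,u,v,12.5)[:,:2].astype(np.float32);l=cv2.fitLine(L,cv2.DIST_HUBER,0,.01,.01).ravel();dr=l[:2]*np.sign(-l[1])
e=np.array([505,-310.1])-l[2:];o=dr[0]*e[1]-dr[1]*e[0];print(np.arctan2(dr[1],dr[0]),o,manip.read_state()['finger_force'])
if abs(o)<6: print(manip.sign_off())
E
```

```text
clock: 15.82
eef_pos: [476.8, -141.7, 289.6]
eef_rot: [3.141, 0.001, -0.779]
wrist_force: [-4.9, 2.4, 3.7]
finger_gap: 11.6
finger_force: 25.0
-1.798843 0.36238150866311614 25.00074952840805
the job is handed in; nothing more can be done
None
```

The job is handed in at about 16 s of the 61 s. The last wrist image before releasing the wheel's area showed the pointer in line with the red tick. The reflected line measured about 0.4 mm from the green post's axis, and the peg is still gripped at 25 N. The sign-off call returned no verdict.

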